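# Rack and stopper the dressing bottles

## Robot

A 6-joint arm with a two-finger parallel gripper is mounted at the origin on the work surface. World frame = base frame: x ahead of the robot, y to its left, z up, the work surface at z = 0. Lengths are in m, angles in rad, forces in N, time in s.
With the tool pointing down it reaches from about 0.25 to 0.8 m from the base axis. Payload 8.5 kg.
Tool frame: the origin (TCP) lies at the very end of the fingers, on their centre line; the grasp point (between the pads) lies 19 mm behind it (r.pinch_z is the distance from the TCP to the grasp point, in m); z points along the fingers, y is the line along which they close (so a half turn about z gives the same grasp; the last joint's range is limited). The gripper opens to 85 mm and grips with 20 to 120 N. Pads are 22 mm wide; open, the fingers measure 114 mm over their backs; the gripper's body (76 mm by 85 mm) begins 54 mm behind the grasp point. The pads swing forward as they close: fully open they stand 13 mm farther back than shut.
Start: joints at [-1.285, 0.238, -0.013, 1.319, 0, 1.571], TCP at [0.148, -0.504, 0.201] pointing down, gripper open.
Joint ranges: [-2.66, 2.66], [-1.03, 1.9], [-1.14, 1.46], [-1.82, 2.27], [-1.45, 1.34], [-3.14, 3.14]. Speed limits (rad/s): [2.22, 2.22, 2.79, 3.14, 3.14, 3.14].

## Interface

Orientations are given as a unit quaternion [w, x, y, z].
In Python, from station import r gives the robot as it stands. Calls block until the motion is done:
- r.move_to(position, orientation): joint-space move of the TCP to a pose.
- r.move_straight(position, orientation=None, feed=0.15): straight line of the TCP; orientation=None keeps the orientation; feed is the mean speed in m/s.
- r.set_joints(angles): joint-space move.
- r.let_go() and r.gripper_close(grasp_force=None): open the fingers fully, or close them until they stop; grasp_force is the grip in N (None keeps the last).
- r.sleep(seconds).
- r.inverse_kinematics(position, orientation): joint angles nearest the present ones, or None.
- r.get_state(): the state.
- r.camera(name): name is "scene" or "top"; returns a dict with "img" (480x640x3 uint8, red, green, blue), "range_z" (480x640 float32, m along the optical axis (not along the pixel's ray), 0 where there is no reading), "mtx" (3x3 intrinsics, pixels), "extrinsics" (4x4, takes a point from world to camera coordinates). Camera axes: x right, y down, z forward; pixel columns grow to the right and rows downward; lengths in m; the calibration is good to about 2 mm. A picture is of the moment at which its call begins.
A pose or a line that the arm cannot do raises r.MotionError and nothing moves.
- r.hand_in(): hands the job in; it is judged then, once.
Trained networks look in the newest picture that a camera, given by its name, has taken for a name from the list of things; names that differ only in an ending like _2 or _b are one class to them, and where a whole thing is asked for, a point or a joint stands for the part that bears it (a point fixed in the world has none). Each returns a list of dicts, best first, with "p" (0 to 1); they miss things now and then, are a little off and sometimes report something else, mostly with a low value. They report only what shows in the picture. A call takes as long as a camera call.
- r.spot_in(camera, name): "xyz" ([x, y, z] in m, in world coordinates, good to about 4 mm: the middle of the surface that is visible of it).
- r.place_of(camera, name): "xyz" ([x, y, z] in m, in world coordinates, good to about 4 mm: a listed point, or the origin of a listed thing).
The state is a dict: "time": time; "q": joint angles; "dq": joint speeds; "joint_efforts": joint torques, N m; "tool_pos": TCP position; "eef_rot": TCP orientation; "ft_force": force on the tool from outside, world axes, zero at the start; "moment": the same for the moment, N m; "finger_gap": opening from 0.0 (shut) to 1.0 (fully open); "gripper_force": force on a finger pad.
Only numpy, scipy, OpenCV 4.12 (cv2) and the standard library are available. Lean on these libraries where they do the work, as an engineer would, in place of code of your own. Each camera call takes 0.05 s, during which the arm holds its last target. There are 200 camera calls.

## Task

Put the white dressing bottles away in the slotted rack: slide each one in under the deck with its neck through a slot of its own, fully in and round the bend to the end of that slot. Close every bottle with a round-headed stopper, set fully down in its mouth; the stoppers can be lifted only through the notch at the front of the carousel's cover, so turn the carousel by its bar handle to bring them there. Leave the square-headed bung and any spare stopper in the carousel, and leave everything else on the table where it stands.

Things in the scene. Friction and masses are not known exactly. Their poses are not given: they have to be found in the camera images.
- bottle0: one of 2 or 3 identical white stoneware dressing bottles (None: absent). Origin at the centre of its underside, z up its axis. Body 62 mm dia, 75 mm high; shoulder tapers to 92 mm; neck 28 mm dia from there to the rim at 150 mm; mouth a straight bore 20 mm dia, 34 mm deep. About 0.35 kg. Starts standing open on the table.
- bottle0_seat (a point): point on that bottle's axis, 124 mm above its underside, where the small end (origin) of a fully seated stopper comes to lie
- bottle1: one of 2 or 3 identical white stoneware dressing bottles (None: absent). Origin at the centre of its underside, z up its axis. Body 62 mm dia, 75 mm high; shoulder tapers to 92 mm; neck 28 mm dia from there to the rim at 150 mm; mouth a straight bore 20 mm dia, 34 mm deep. About 0.35 kg. Starts standing open on the table.
- bottle1_seat (a point): point on that bottle's axis, 124 mm above its underside, where the small end (origin) of a fully seated stopper comes to lie
- bottle2: one of 2 or 3 identical white stoneware dressing bottles (None: absent). Origin at the centre of its underside, z up its axis. Body 62 mm dia, 75 mm high; shoulder tapers to 92 mm; neck 28 mm dia from there to the rim at 150 mm; mouth a straight bore 20 mm dia, 34 mm deep. About 0.35 kg. Starts standing open on the table.
- bottle2_seat (a point): point on that bottle's axis, 124 mm above its underside, where the small end (origin) of a fully seated stopper comes to lie
- stopper0: one of 3 identical black rubber stoppers with a round head, loose in a carousel socket. Origin at the centre of its small lower end (23 mm above the table in a socket), z up its axis. Tapered plug 26 mm long, 10 mm dia at the tip, 17 mm under the head; head 26 mm dia, 33 mm tall, its flat underside resting on the rim of socket or bottle. 30 g.
- stopper1: one of 3 identical black rubber stoppers with a round head, loose in a carousel socket. Origin at the centre of its small lower end (23 mm above the table in a socket), z up its axis. Tapered plug 26 mm long, 10 mm dia at the tip, 17 mm under the head; head 26 mm dia, 33 mm tall, its flat underside resting on the rim of socket or bottle. 30 g.
- stopper2: one of 3 identical black rubber stoppers with a round head, loose in a carousel socket. Origin at the centre of its small lower end (23 mm above the table in a socket), z up its axis. Tapered plug 26 mm long, 10 mm dia at the tip, 17 mm under the head; head 26 mm dia, 33 mm tall, its flat underside resting on the rim of socket or bottle. 30 g.
- bung: a square-headed black rubber bung in the fourth socket, not wanted here: straight plug 17 mm dia, 26 mm long, head 34 x 34 x 22 mm (48 mm overall). Origin at the centre of its lower end
- rack: aluminium bottle rack, fixed. Origin at table height, x from its open front to its back, y to the left seen from the front. Deck: underside 100 mm, top 104 mm up, x = -60 (front edge) to 75 mm, y = -140 to 168 mm; side and back plates, no floor: bottles slide on the table. Three L-shaped slots 36 mm wide go through the deck from the front edge: see the homes
- home0 (a point): home of slot 0, at table height: where the axis of a bottle fully in stands (rack x = 30, y = -72 mm). The slot runs straight in along the line rack y = -100 mm from the front edge to x = 30 mm, then bends 28 mm sideways to rack +y, to this point. Body under the deck, neck up through the slot with 4 mm of play each side, 46 mm of it above the deck
- home1 (a point): home of slot 1, at table height: where the axis of a bottle fully in stands (rack x = 30, y = 28 mm). The slot runs straight in along the line rack y = 0 mm from the front edge to x = 30 mm, then bends 28 mm sideways to rack +y, to this point. Body under the deck, neck up through the slot with 4 mm of play each side, 46 mm of it above the deck
- home2 (a point): home of slot 2, at table height: where the axis of a bottle fully in stands (rack x = 30, y = 128 mm). The slot runs straight in along the line rack y = 100 mm from the front edge to x = 30 mm, then bends 28 mm sideways to rack +y, to this point. Body under the deck, neck up through the slot with 4 mm of play each side, 46 mm of it above the deck
- housing: carousel housing, fixed: black square base plate 230 mm wide, 10 mm thick, and a clear plastic cover, underside 90 mm and top 94 mm above the table, on four thin corner posts. Origin at the centre at table height; -x is its front. The cover has a notch open to the front, 130 mm wide (y = -65 to 65 mm), back to x = -30 mm: only there can a stopper be lifted out
- rotor: white disc, 208 mm dia, under the cover, turning both ways without end about the housing's vertical axis; light friction (0.06 N m), stays where left. Origin on the axis 10 mm above the table, x along the handle bar. Four sockets 32 mm dia at radius 85 mm, at 45, 135, 225 and 315 degrees from its x; rims 49 mm above the table
- handle (a point): middle of the grey bar handle that turns the rotor, on its axis above the cover, 120 mm above the table: bar 50 mm long (rotor x), 12 mm thick (rotor y), reaching from 105 to 135 mm above the table
- salt_shaker: bystander, loose, to be left alone: steel salt shaker, 42 mm dia, 85 mm tall
- sauce_cup: bystander, loose, to be left alone: small steel sauce cup, 70 mm dia, 45 mm tall
- spice_jar: bystander, loose, to be left alone: amber spice jar, 56 mm dia, 95 mm tall
- tin: bystander, loose, to be left alone: food tin, 84 mm dia, 110 mm tall
- spatula: bystander, loose, to be left alone: spatula with a wooden handle lying on the table
- bowl: bystander, loose, to be left alone: steel bowl, 130 mm dia, 60 mm tall

How it is judged:
At the end, for the whole second after the job is handed in: Every bottle present stands upright and still, its axis within 12 mm of a slot's home, a round-headed stopper seated in its mouth (origin within 6 mm of the seat point, axes within 0.15 rad). Unused stoppers and the bung stand in carousel sockets ((horizontal distance between bottle0 and home0 below 0.012 m or horizontal distance between bottle0 and home1 below 0.012 m or horizontal distance between bottle0 and home2 below 0.012 m) and angle between each of bottle0, bottle1, bottle2's own z axis and vertical below 0.1 rad and height (world z) of each of bottle0, bottle1, bottle2 below 0.01 m and linear speed of each of bottle0, bottle1, bottle2 below 0.02 m/s and ((distance between stopper0 and bottle0_seat below 0.006 m and angle between the z axis of stopper0 and the z axis of bottle0, either way round below 0.15 rad) or (distance between stopper1 and bottle0_seat below 0.006 m and angle between the z axis of stopper1 and the z axis of bottle0, either way round below 0.15 rad) or (distance between stopper2 and bottle0_seat below 0.006 m and angle between the z axis of stopper2 and the z axis of bottle0, either way round below 0.15 rad)) and (horizontal distance between bottle1 and home0 below 0.012 m or horizontal distance between bottle1 and home1 below 0.012 m or horizontal distance between bottle1 and home2 below 0.012 m) and ((distance between stopper0 and bottle1_seat below 0.006 m and angle between the z axis of stopper0 and the z axis of bottle1, either way round below 0.15 rad) or (distance between stopper1 and bottle1_seat below 0.006 m and angle between the z axis of stopper1 and the z axis of bottle1, either way round below 0.15 rad) or (distance between stopper2 and bottle1_seat below 0.006 m and angle between the z axis of stopper2 and the z axis of bottle1, either way round below 0.15 rad)) and (horizontal distance between bottle2 and home0 below 0.012 m or horizontal distance between bottle2 and home1 below 0.012 m or horizontal distance between bottle2 and home2 below 0.012 m) and ((distance between stopper0 and bottle2_seat below 0.006 m and angle between the z axis of stopper0 and the z axis of bottle2, either way round below 0.15 rad) or (distance between stopper1 and bottle2_seat below 0.006 m and angle between the z axis of stopper1 and the z axis of bottle2, either way round below 0.15 rad) or (distance between stopper2 and bottle2_seat below 0.006 m and angle between the z axis of stopper2 and the z axis of bottle2, either way round below 0.15 rad)) and ((z of stopper0 in the frame of rotor between 0.006 and 0.022 m and horizontal distance between stopper0 and rotor below 0.095 m and angle between stopper0's own z axis and vertical below 0.2 rad) or (distance between stopper0 and bottle0_seat below 0.006 m and angle between the z axis of stopper0 and the z axis of bottle0, either way round below 0.15 rad) or (distance between stopper0 and bottle1_seat below 0.006 m and angle between the z axis of stopper0 and the z axis of bottle1, either way round below 0.15 rad) or (distance between stopper0 and bottle2_seat below 0.006 m and angle between the z axis of stopper0 and the z axis of bottle2, either way round below 0.15 rad)) and ((z of stopper1 in the frame of rotor between 0.006 and 0.022 m and horizontal distance between stopper1 and rotor below 0.095 m and angle between stopper1's own z axis and vertical below 0.2 rad) or (distance between stopper1 and bottle0_seat below 0.006 m and angle between the z axis of stopper1 and the z axis of bottle0, either way round below 0.15 rad) or (distance between stopper1 and bottle1_seat below 0.006 m and angle between the z axis of stopper1 and the z axis of bottle1, either way round below 0.15 rad) or (distance between stopper1 and bottle2_seat below 0.006 m and angle between the z axis of stopper1 and the z axis of bottle2, either way round below 0.15 rad)) and ((z of stopper2 in the frame of rotor between 0.006 and 0.022 m and horizontal distance between stopper2 and rotor below 0.095 m and angle between stopper2's own z axis and vertical below 0.2 rad) or (distance between stopper2 and bottle0_seat below 0.006 m and angle between the z axis of stopper2 and the z axis of bottle0, either way round below 0.15 rad) or (distance between stopper2 and bottle1_seat below 0.006 m and angle between the z axis of stopper2 and the z axis of bottle1, either way round below 0.15 rad) or (distance between stopper2 and bottle2_seat below 0.006 m and angle between the z axis of stopper2 and the z axis of bottle2, either way round below 0.15 rad)) and z of bung in the frame of rotor between 0.006 and 0.022 m and horizontal distance between bung and rotor below 0.095 m and angle between bung's own z axis and vertical below 0.2 rad); the robot touches nothing.
It fails at once if a bystander is moved by more than 30 mm (distance of any of salt_shaker, sauce_cup, spice_jar, tin, spatula, bowl from where it was at the start of the episode above 0.03 m).
It fails at once if the square-headed bung is lifted out of its socket (z of bung in the frame of rotor above 0.035 m).
Of bottle0, bottle1, bottle2 only 2 to 3 are there at a start; the rules pass over those that are not, and their reading is None.
At some moment in a run one of bottle0, bottle1, bottle2 may be knocked a few centimetres aside while the robot is not near it.
It also fails if it takes over 210 s, if anything falls off the work surface, if the arm or the gripper's body presses on something with over 40 N, if the wrist force passes 120 N, or if a joint passes its speed limit or range.

## Working session

There is one attempt and no reset: what is moved stays moved. The work goes in short steps, each a Python script; the robot and the scene stay as the last script left them, time stands still between calls to the robot, and variables do not carry over. Pictures are saved under pics/ and viewed, at most 14 in all, crops included, and the job is handed in when it is done.

```bash
ls; mkdir -p pics
python3 - <<'E'
from station import r
import cv2
for c in ("scene","top"):
    d=r.camera(c); cv2.imwrite(f"pics/{c}0.png",d["img"][:,:,::-1])
    import numpy as np
    print(c,np.round(d["mtx"],1).tolist(),np.round(d["extrinsics"],3).tolist())
    for n in ("bottle0","stopper0","bung","rack","home0","home1","home2","housing","rotor","handle","tin","bowl","spice_jar","salt_shaker","sauce_cup","spatula"):
        print(n,[(np.round(x["xyz"],3).tolist(),round(x["p"],2)) for x in r.place_of(c,n)][:5])
print(r.get_state())
E
```

```text
pics
scene [[561.2, 0.0, 314.5], [0.0, 561.2, 235.0], [0.0, 0.0, 1.0]] [[-0.683, 0.731, -0.006, 0.359], [0.59, 0.547, -0.595, -0.262], [-0.431, -0.409, -0.804, 1.514], [0.0, 0.0, 0.0, 1.0]]
bottle0 [([0.664, -0.126, 0.0], 0.66), ([0.446, -0.13, 0.005], 0.61), ([0.515, -0.352, 0.012], 0.47)]
stopper0 [([0.547, -0.145, -0.002], 0.63), ([0.572, -0.287, 0.02], 0.5)]
bung [([0.45, -0.295, 0.022], 0.8)]
rack [([0.587, 0.079, 0.0], 0.77)]
home0 [([0.623, 0.014, -0.003], 0.87), ([0.618, 0.109, -0.001], 0.83)]
home1 [([0.623, 0.014, -0.003], 0.87), ([0.618, 0.109, -0.001], 0.83)]
home2 [([0.623, 0.014, -0.003], 0.87), ([0.618, 0.109, -0.001], 0.83)]
housing [([0.517, -0.351, -0.001], 0.98), ([0.705, -0.376, -0.001], 0.34)]
rotor [([0.514, -0.35, 0.013], 0.69), ([0.585, 0.081, -0.003], 0.29)]
handle [([0.516, -0.352, 0.123], 0.66)]
tin [([0.8, -0.082, 0.005], 0.82)]
bowl [([0.676, 0.442, 0.001], 0.59), ([0.515, -0.352, 0.014], 0.36), ([0.279, 0.402, 0.002], 0.22)]
spice_jar [([0.28, 0.401, 0.001], 0.64)]
salt_shaker [([0.445, -0.13, 0.002], 0.73), ([0.55, -0.143, 0.0], 0.59)]
sauce_cup [([0.55
[... 849 characters left out ...]
0.24)]
{'time': 1.7, 'q': array([-1.28499270e+00,  2.38176468e-01, -1.35005908e-02,  1.31918864e+00,
        2.52937077e-05,  1.57081397e+00]), 'dq': array([-0.00115601,  0.0002473 ,  0.00034184, -0.0003424 ,  0.00126351,
       -0.0011184 ]), 'joint_efforts': array([-8.36712024e-04, -5.38573444e+01,  3.46687424e+01,  2.92832548e-03,
        1.39736521e-06,  1.66446688e-05]), 'tool_pos': array([ 0.14800877, -0.50366067,  0.20148834]), 'eef_rot': array([-3.61357750e-05,  9.89808155e-01,  1.42407213e-01,  7.57747512e-06]), 'ft_force': array([ 0.15324831, -0.8749912 , -0.58900097]), 'moment': array([-0.04316443,  0.03818509,  0.01242439]), 'gripper_force': 0.0, 'finger_gap': 0.9976165998262161}
```

View pics/scene0.png

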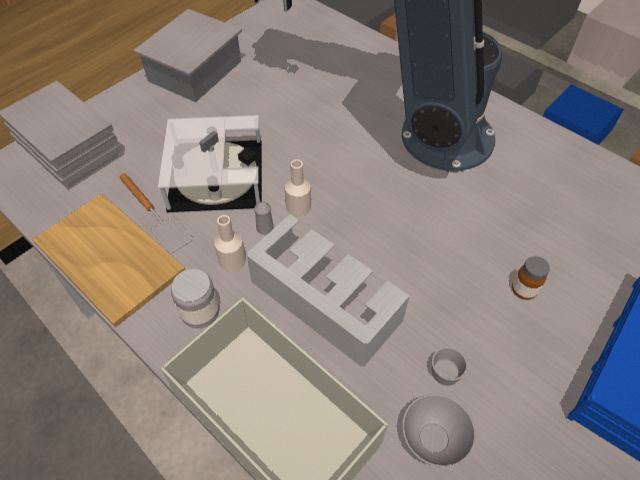

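View pics/top0.png

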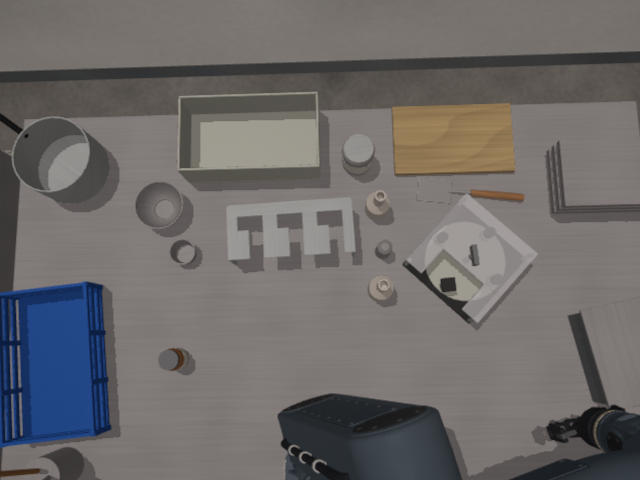

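The pictures show two bottles (scene 297,190 and 229,245), with the salt shaker between them. The rack's slots open toward the robot. The bung is in the carousel notch at top (448,285), so every stopper is under the cover. Next I'll refine positions with depth.

```bash
cat > h.py <<'E'
import numpy as np, cv2
from station import r
def cloud(c):
    d=r.camera(c); z=d["range_z"]; v,u=np.mgrid[:480,:640]; K=d["mtx"]
    p=np.stack([(u-K[0,2])/K[0,0]*z,(v-K[1,2])/K[1,1]*z,z],-1)
    E=d["extrinsics"]; w=(p-E[:3,3])@E[:3,:3]; w[z==0]=np.nan
    return w,d["img"]
def near(w,x,y,rad,z0,z1):
    P=w.reshape(-1,3); P=P[~np.isnan(P[:,0])]
    return P[(np.hypot(P[:,0]-x,P[:,1]-y)<rad)&(P[:,2]>z0)&(P[:,2]<z1)]
def circ(P):  # least-squares circle
    A=np.c_[2*P[:,:2],np.ones(len(P))]; s=np.linalg.lstsq(A,(P[:,:2]**2).sum(1),rcond=None)[0]
    return s[0],s[1],np.sqrt(s[2]+s[0]**2+s[1]**2)
E
python3 - <<'E'
from h import *
np.set_printoptions(precision=4,suppress=True)
for c in("scene","top"):
    w,_=cloud(c); print(c)
    for b in((.446,-.128),(.662,-.126)):
        P=near(w,*b,.035,.145,.16); print("rim",len(P),P.mean(0),cv2.minEnclosingCircle(P[:,:2].astype('f')))
        P=near(w,*b,.05,.02,.07); print("body",circ(P))
    P=near(w,.587,.08,.2,.098,.109); print("deck",len(P),np.median(P[:,2]),cv2.minAreaRect(P[:,:2].astype('f')))
    P=near(w,.587,.08,.2,.112,.3); print("above deck",len(P),P.max(0) if len(P) else 0, P.min(0) if len(P) else 0)
    P=near(w,.517,-.351,.05,.128,.14); print("handle",len(P),cv2.minAreaRect(P[:,:2].astype('f')),P[:,2].mean())
    P=near(w,.517,-.351,.18,.088,.098); print("cover",len(P),cv2.minAreaRect(P[:,:2].astype('f')))
    P=near(w,.45,-.296,.03,.06,.08); print("bung",len(P),cv2.minAreaRect(P[:,:2].astype('f')))
    for n in("bottle0","rack"): print(n,[(np.round(x["xyz"],3).tolist(),round(x["p"],2)) for x in r.place_of(c,n)][:5])
E
```

```text
scene
rim 84 [ 0.4468 -0.1278  0.1501] ((0.4465581774711609, -0.1287059485912323), 0.014563600532710552)
body (np.float64(0.4465839851184335), np.float64(-0.1283455265908607), np.float64(0.029409813783912657))
rim 99 [ 0.6631 -0.1279  0.1501] ((0.6624101400375366, -0.1281026154756546), 0.016199205070734024)
body (np.float64(0.6626097296669025), np.float64(-0.1284378719180761), np.float64(0.02999805759090068))
deck 6410 0.10587172927126035 ((0.649647057056427, 0.0973975881934166), (0.25044870376586914, 0.3188496530056), 2.828089952468872)
above deck 436 [0.7789 0.1966 0.1266] [ 0.5484 -0.0556  0.112 ]
handle 118 ((0.5159780979156494, -0.3531036972999573), (0.05158619210124016, 0.016925644129514694), 4.599071025848389) 0.13486855137407086
cover 3717 ((0.5148348212242126, -0.35440582036972046), (0.23665517568588257, 0.2309713512659073), 46.469482421875)
bung 194 ((0.451200395822525, -0.2975751459598541), (0.037095606327056885, 0.03748305141925812), 4.295343399047852)
bottle0 [([0.665, -0.128, 0.001], 0.94), ([0.445, -0.134, 0.005], 0.65)]
rack [([0.614, 0.213, -0.001], 0.68), ([0.515, -
[... 414 characters left out ...]
(0.030564020979778596))
deck 4368 0.10439317227559086 ((0.6411778926849365, 0.10106161236763), (0.22757436335086823, 0.3166557550430298), 2.178741693496704)
above deck 245 [0.7797 0.2361 0.1278] [ 0.5252 -0.056   0.112 ]
handle 111 ((0.5164094567298889, -0.3482851982116699), (0.04958566650748253, 0.012896126136183739), 6.539902687072754) 0.1347284953622442
cover 5831 ((0.5175618529319763, -0.35000982880592346), (0.23068678379058838, 0.23223693668842316), 46.30060958862305)
bung 200 ((0.45232149958610535, -0.2945413291454315), (0.033738210797309875, 0.03627948835492134), 4.626253604888916)
bottle0 [([0.66, -0.124, 0.002], 0.97), ([0.445, -0.127, 0.0], 0.86)]
rack [([0.587, 0.08, 0.001], 0.6)]
```

```bash
cat > rackfit.py <<'E'
from h import *
from scipy.optimize import minimize
from scipy.spatial import ConvexHull
def inb(X,Y,a,b,c,d,s=.0008):  # soft box
    f=lambda t:1/(1+np.exp(-np.clip(t/s,-50,50)))
    return f(X-a)*f(b-X)*f(Y-c)*f(d-Y)
def model(p,Q):
    c,s=np.cos(p[2]),np.sin(p[2]); dx,dy=Q[:,0]-p[0],Q[:,1]-p[1]
    X,Y=c*dx+s*dy,-s*dx+c*dy
    m=inb(X,Y,-.06,.075,-.14,.168)
    for y in(-.1,0,.1):
        m=m*(1-np.maximum(inb(X,Y,-.2,.048,y-.018,y+.018),inb(X,Y,.012,.048,y-.018,y+.046)))
    return m,X,Y
for c in("top","scene"):
    d=r.camera(c); w,_=cloud(c); E=d["extrinsics"]; C=-E[:3,:3].T@E[:3,3]
    W=w.reshape(-1,3); ok=~np.isnan(W[:,0]); W=W[ok]
    Q=C+(W-C)*((.104-C[2])/(W[:,2]-C[2]))[:,None]
    lab=(np.abs(W[:,2]-.1045)<.0045).astype(float)
    _,X,Y=model([.587,.08,.044],Q); k=(X>-.085)&(X<.068)&(np.abs(Y-.01)<.18); Q=Q[k];lab=lab[k]
    print("z hist",np.histogram(W[k][:,2],bins=[-.01,.02,.08,.1,.102,.104,.106,.108,.112,.116,.12,.13])[0])
    f=lambda p:((model(p,Q)[0]-lab)**2).mean()
    o=min((minimize(f,[.587+a,.08+b,t],method="Nelder-Mead",options=dict(initial_simplex=np.array([.587+a,.08+b,t])+np.vstack([np.zeros(3),np.diag([.006,.006,.03])]),xatol=1e-5,fatol=1e-7)) for a in(-.003,.003) for b in(-.003,.003) for t in(.03,.06)),key=lambda o:o.fun)
    print(c,o.x,o.fun,f([.587,.08,.044]))
E
python3 rackfit.py
```

```text
z hist [4663   24  259  503  916 1057  787  452   26    0    0]
top [0.58873659 0.08481151 0.04517495] 0.07158161466781417 0.11643751583408633
z hist [4657  749  133  106  622 1951 2125  831    4    0    0]
scene [0.58597042 0.08040591 0.04384217] 0.054878513034737945 0.05749007374686429
```

```bash
cat >> h.py <<'E'
def q(t): return [0,np.cos(t/2),np.sin(t/2),0]
RK=(.5874,.0825,.0445)
def rk(x,y):
    c,s=np.cos(RK[2]),np.sin(RK[2]); return np.array([RK[0]+c*x-s*y,RK[1]+s*x+c*y])
def st(tag=""):
    s=r.get_state(); print(tag,"t%.1f"%s["time"],"pos",np.round(s["tool_pos"],4),"F",np.round(s["ft_force"],1),"gap%.3f"%s["finger_gap"],"grip%.0f"%s["gripper_force"],"q6 %.2f"%s["q"][5],flush=True); return s
def up(z,feed=.3): p=r.get_state()["tool_pos"]; r.move_straight([p[0],p[1],z],feed=feed)
def rims(xy,rad=.03):
    return [near(cloud(c)[0],*xy,rad,.145,.16)[:,:2].mean(0) for c in("scene","top")]
E
python3 - <<'E'
from h import *
b=(.447,-.1267); b2=(.6633,-.1265)
for p,t in((b,0),(b,np.pi/2),(b,-np.pi/2),(rk(30,0)*0+rk(.03,.128),RK[2]),((.516,-.3507),.08+np.pi/2),((.516,-.3507),.08-np.pi/2)):
    j=r.inverse_kinematics([*p,.113],q(t)); print(t,None if j is None else np.round(j,2))
up(.28)
r.move_to([*b,.25],q(np.pi/2)); st()
r.move_straight([*b,.113],feed=.15); r.gripper_close(30); st("g1"); r.let_go()
up(.22); r.move_straight([*b,.22],q(0),feed=.2) if 0 else r.move_to([*b,.22],q(0)); r.move_straight([*b,.113],feed=.15); r.gripper_close(30); st("g2"); r.let_go(); up(.25)
r.move_to([.30,-.40,.28],q(0)); st()
print(rims(b));
E
```

```text
0 [-0.28  0.19 -0.32  1.07  0.    2.87]
1.5707963267948966 [-0.28  0.19 -0.32  1.07  0.    1.29]
-1.5707963267948966 [-0.28  0.19 -0.32  1.07  0.   -1.85]
0.0445 [ 0.33  0.48  0.13  1.22  0.   -2.85]
1.6507963267948966 [-0.6   0.45  0.07  1.19  0.    0.89]
-1.4907963267948965 [-0.6   0.45  0.07  1.19  0.   -2.25]
 t4.4 pos [ 0.4469 -0.1274  0.2499] F [-1.5  0.2 -0.3] gap1.003 grip0 q6 1.29
g1 t6.0 pos [ 0.4471 -0.1268  0.1134] F [-1.3 -0.2  6.2] gap0.301 grip29 q6 1.29
g2 t10.0 pos [ 0.4474 -0.127   0.1135] F [-1.1 -2.1  5.3] gap0.301 grip29 q6 2.87
 t12.4 pos [ 0.3004 -0.3993  0.2795] F [ 0.   0.1 -0.2] gap1.001 grip0 q6 2.22
[array([ 0.44692319, -0.1274963 ]), array([ 0.44770861, -0.12532777])]
```

```bash
sed -i 's/^RK=.*/RK=(.5872,.082,.0445)/' h.py
cat >> h.py <<'E'
T=np.pi+.0445
def insert(slot):
    y=(-.1,0,.1)[slot]
    r.move_straight([*rk(-.12,y),r.get_state()["tool_pos"][2]],q(T),feed=.25)
    r.move_straight([*rk(-.12,y),.1155],feed=.12); st("front")
    for x in(-.06,-.03,0,.03):
        r.move_straight([*rk(x,y),.1155],feed=.1); st("x%.2f"%x)
    for d in(.014,.028):
        r.move_straight([*rk(.03,y+d),.1155],feed=.06); st("bend")
E
python3 - <<'E'
from h import *
b=(.4472,-.127)
r.move_to([*b,.24],q(T)); r.move_straight([*b,.113],feed=.2); r.gripper_close(40); st("grip"); up(.15)
insert(0)
E
```

```text
grip t16.1 pos [ 0.4476 -0.1273  0.1137] F [-0.3 -0.4  7.1] gap0.293 grip39 q6 -0.32
front t17.4 pos [ 0.4712 -0.0241  0.115 ] F [-0.3  0.7 -2.4] gap0.295 grip43 q6 -0.09
x-0.06 t18.1 pos [ 0.5309 -0.0206  0.1152] F [-0.4 -0.5 -2.3] gap0.288 grip43 q6 -0.08
x-0.03 t18.6 pos [ 0.5617 -0.0193  0.1157] F [ 1.4 -0.7 -0.7] gap0.296 grip44 q6 -0.08
x0.00 t19.0 pos [ 0.5915 -0.0179  0.1156] F [ 1.7  0.6 -0.4] gap0.297 grip44 q6 -0.07
x0.03 t19.4 pos [ 0.6207 -0.0166  0.115 ] F [ 0.1  0.2 -3.5] gap0.296 grip43 q6 -0.07
bend t19.8 pos [ 0.6207 -0.002   0.1157] F [-0.6  0.1 -3.1] gap0.296 grip43 q6 -0.05
bend t20.2 pos [0.6203 0.0119 0.1155] F [-0.2 -0.  -2.4] gap0.294 grip43 q6 -0.03
```

Run:
```python
from h import *
r.move_straight([*rk(.03,-.072),.1140],feed=.03); r.let_go(); up(.26)
r.move_to([.45,-.35,.3],q(T)); 
for c in("scene","top"):
    w,img=cloud(c)
    cv2.imwrite(f"pics/{c}1.png",img[:,:,::-1])
    for xy in((.6633,-.1265),tuple(rk(.03,-.072))): P=near(w,*xy,.03,.145,.16); print(len(P),P[:,:2].mean(0))
    print([(np.round(x["xyz"],3).tolist(),round(x["p"],2)) for x in r.place_of(c,"bottle0")][:5])
print(rk(.03,-.072)); st()
```

```text
91 [ 0.6631455  -0.12721988]
109 [0.62477727 0.01257271]
[([0.625, 0.014, 0.129], 0.7)]
54 [ 0.6636448  -0.12453984]
57 [0.62539247 0.01603947]
[([0.66, -0.128, 0.002], 0.98), ([0.624, 0.018, -0.0], 0.67)]
[0.62037324 0.01140584]
 t23.4 pos [ 0.4506 -0.3492  0.2998] F [ 0.9  0.4 -0.9] gap1.000 grip0 q6 -0.71
```

View pics/top1.png

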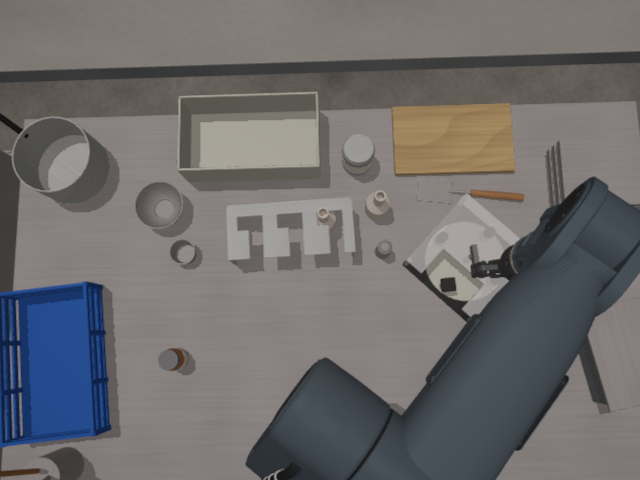

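Run:
```python
from h import *
b=(.6631,-.1265)
r.move_to([*b,.24],q(T-np.pi/2)); r.move_straight([*b,.113],feed=.2); r.gripper_close(30); st("g1"); r.let_go(); up(.2)
r.move_to([*b,.2],q(T)); r.move_straight([*b,.113],feed=.2); r.gripper_close(40); st("g2"); up(.285)
insert(2)
r.move_straight([*rk(.03,.128),.1140],feed=.03); r.let_go(); up(.26)
r.move_to([.45,-.35,.3],q(T)); 
for c in("scene","top"):
    w,img=cloud(c)
    for xy in(rk(.03,.128),rk(.03,-.072)): P=near(w,*xy,.03,.145,.16); print(len(P),P[:,:2].mean(0))
    P=near(w,.516,-.351,.04,.128,.14); print("handle",len(P),cv2.minAreaRect(P[:,:2].astype('f')))
print(rk(.03,.128)); st()
```

```text
g1 t26.6 pos [ 0.6635 -0.1265  0.1136] F [-0.2 -0.3  4.3] gap0.297 grip30 q6 1.34
g2 t30.2 pos [ 0.6635 -0.1268  0.1138] F [-0.8 -1.2  6.1] gap0.290 grip39 q6 -0.23
front t34.0 pos [0.4633 0.1767 0.1161] F [ 0.8 -0.1 -4.5] gap0.291 grip40 q6 0.32
x-0.06 t34.8 pos [0.5221 0.1791 0.1153] F [-0.2  0.5 -3.6] gap0.295 grip40 q6 0.29
x-0.03 t35.2 pos [0.5521 0.1805 0.1153] F [-1.8 -0.8 -5. ] gap0.294 grip40 q6 0.27
x0.00 t35.7 pos [0.5819 0.1818 0.1152] F [-1.2 -0.9 -4.3] gap0.293 grip40 q6 0.26
x0.03 t36.1 pos [0.6118 0.1831 0.1152] F [-1.2  0.  -5.6] gap0.288 grip40 q6 0.25
bend t36.5 pos [0.6118 0.1978 0.1156] F [ 0.1 -0.1 -3.8] gap0.297 grip40 q6 0.27
bend t36.9 pos [0.6114 0.2117 0.1154] F [ 0.9  0.5 -4.1] gap0.292 grip40 q6 0.29
111 [0.61143558 0.20964256]
103 [ 0.6176332  -0.00420084]
handle 120 ((0.5155540108680725, -0.35225775837898254), (0.05157162994146347, 0.016325125470757484), 2.2746036052703857)
54 [0.61254344 0.21281751]
53 [ 0.61744134 -0.00090251]
handle 96 ((0.5194990038871765, -0.34869492053985596), (0.04457302391529083, 0.013358592055737972), 6.487673759460449)
[0.61147618 0.21120784]
 t40.6 pos [ 0.4506 -0.3493  0.2999] F [-0.6  0.2 -0. ] gap1.002 grip0 q6 -0.71
```

Bottle A was knocked about 14 mm back along its bend. I'll reseat it, then turn the carousel.

```bash
cat >> h.py <<'E'
H=np.array([.5163,-.351])
def look(tag,names=True):
    for c in("scene","top"):
        w,img=cloud(c); cv2.imwrite(f"pics/{c}_{tag}.png",img[:,:,::-1])
        for xy in(rk(.03,.128),rk(.03,-.072)):
            P=near(w,*xy,.03,.145,.16); print(c,"rim",len(P),P[:,:2].mean(0)-xy)
        P=near(w,*H,.04,.128,.14); print("handle",len(P),cv2.minAreaRect(P[:,:2].astype('f')))
        if names: print([(np.round(x["xyz"],3).tolist(),round(x["p"],2)) for x in r.place_of(c,"stopper0")][:5], [(np.round(x["xyz"],3).tolist(),round(x["p"],2)) for x in r.place_of(c,"bung")][:2])
def turn(phi,dq):
    r.move_to([*H,.2],q(phi)); r.move_straight([*H,.108],feed=.15); r.gripper_close(40); s=st("bar")
    j=np.array(s["q"]); 
    for k in range(1,4): a=j.copy(); a[5]+=dq*k/3; r.set_joints(a)
    st("turned"); r.let_go(); up(.2)
E
python3 - <<'E'
from h import *
b=(.6175,-.0025); h=rk(.03,-.072)
r.move_to([*b,.24],q(T)); r.move_straight([*b,.115],feed=.2); r.gripper_close(40); st("grip")
r.move_straight([h[0]+.0,h[1],.1155],feed=.06); st("home"); r.let_go(); up(.26)
turn(np.pi+.087,1.571+.06)
r.move_to([.35,-.45,.3],q(T)); look("2"); st()
E
```

```text
grip t43.4 pos [ 0.6179 -0.0024  0.1158] F [0.  0.7 5.5] gap0.288 grip39 q6 -0.05
home t43.8 pos [0.6202 0.0118 0.1152] F [ 0.1 -0.4 -1. ] gap0.290 grip41 q6 -0.03
bar t48.0 pos [ 0.5163 -0.351   0.108 ] F [0.5 0.9 0.9] gap-0.000 grip0 q6 -0.68
turned t49.8 pos [ 0.5163 -0.351   0.108 ] F [-0.1  0.3  0.1] gap-0.000 grip0 q6 0.94
scene rim 113 [-0.00023103 -0.00171172]
scene rim 102 [ 0.00059512 -0.00399869]
handle 118 ((0.5155028104782104, -0.3522810935974121), (0.05108703300356865, 0.01627299003303051), 2.6320741176605225)
[([0.279, 0.402, 0.001], 0.6), ([0.574, -0.289, 0.02], 0.51)] [([0.451, -0.294, 0.023], 0.57)]
top rim 58 [0.00040086 0.00132958]
top rim 51 [1.43625447e-03 6.88859847e-05]
handle 110 ((0.517052412033081, -0.3484753668308258), (0.04932762682437897, 0.012897338718175888), 5.968472003936768)
[] [([0.452, -0.296, 0.026], 0.49), ([0.701, -0.379, 0.0], 0.36)]
 t53.0 pos [ 0.3502 -0.4499  0.2999] F [ 0.6 -0.   0.8] gap1.000 grip0 q6 -0.95
```

View pics/top_2.png

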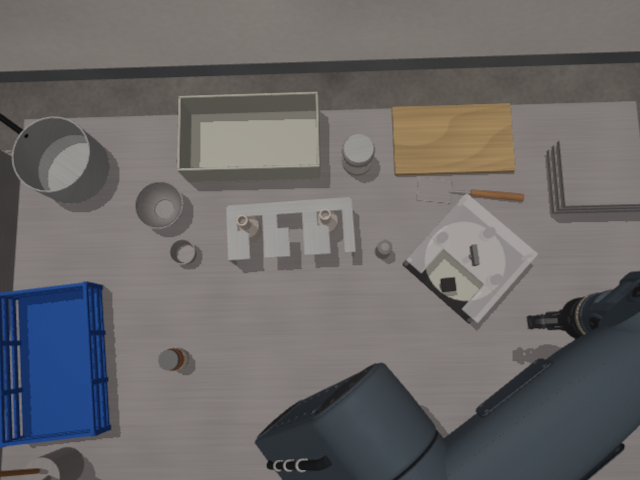

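The fingers shut on nothing (gap 0) and the rotor did not turn. I'll repeat the grip and look at it before turning.

Run:
```python
from h import *
r.move_to([*H,.2],q(np.pi+.087)); r.move_straight([*H,.108],feed=.15); st("down")
a=r.camera("scene")["img"]; r.gripper_close(40); st("c"); r.sleep(.3); st("c2"); b=r.camera("scene")["img"]
o=[cv2.resize(i[90:230,130:290,::-1],None,fx=2.5,fy=2.5,interpolation=3) for i in(a,b)]
cv2.imwrite("pics/bar.png",np.hstack(o))
```

```text
down t54.6 pos [ 0.5164 -0.3519  0.1092] F [ 0.8  1.2 -0. ] gap0.997 grip0 q6 -0.68
c t55.5 pos [ 0.5163 -0.351   0.1079] F [ 0.4  0.5 -0.2] gap0.001 grip0 q6 -0.68
c2 t55.8 pos [ 0.5163 -0.351   0.108 ] F [-0.4 -0.7  0.1] gap-0.002 grip0 q6 -0.68
```

View pics/bar.png

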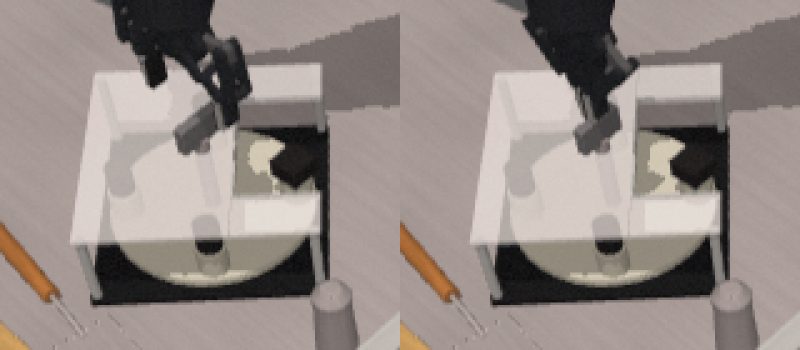

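Run:
```python
from h import *
s=r.get_state(); print(s["eef_rot"],s["q"])
ims=[]
for c,(v0,v1,u0,u1) in(("scene",(90,190,150,270)),("top",(200,320,400,544))):
    w,img=cloud(c); d=r.camera(c); img=d["img"][:,:,::-1].copy()
    k=5 if c=="scene" else 4.1667
    o=cv2.resize(img[v0:v1,u0:u1],None,fx=k/1.5,fy=k/1.5,interpolation=2)
    for p,col in((s["tool_pos"],(0,0,255)),([*H,.135],(0,255,0)),([*(H+[.025,0]),.135],(0,255,0)),([*(H-[.025,0]),.135],(0,255,0))):
        x=d["extrinsics"][:3]@np.r_[p,1]; uv=d["mtx"]@x; uv=uv[:2]/uv[2]; cv2.circle(o,tuple(int(t) for t in (uv-[u0,v0])*k/1.5),3,col,-1)
    ims.append(o)
    P=near(w,*H,.06,.098,.3); print(c,np.round(np.percentile(P,[0,50,100],axis=0),3).tolist())
    for z in np.arange(.1,.2,.01):
        Q=P[(P[:,2]>z)&(P[:,2]<z+.01)]
        if len(Q): print("%.2f"%z,len(Q),Q.min(0)[:2].round(3),Q.max(0)[:2].round(3))
h=max(i.shape[0] for i in ims); ims=[cv2.copyMakeBorder(i,0,h-i.shape[0],0,0,0) for i in ims]
cv2.imwrite("pics/bar2.png",np.hstack(ims)[:, :800])
```

```text
[ 4.08460863e-07 -4.34900845e-02  9.99053859e-01  5.78641525e-06] [-5.97053008e-01  4.48748597e-01  5.89860116e-02  1.18104000e+00
  9.76689525e-06 -6.84060619e-01]
scene [[0.464, -0.41, 0.098], [0.525, -0.339, 0.219], [0.574, -0.291, 0.3]]
0.10 72 [ 0.466 -0.407] [ 0.573 -0.295]
0.11 61 [ 0.49  -0.359] [ 0.542 -0.344]
0.12 60 [ 0.49  -0.355] [ 0.542 -0.344]
0.13 81 [ 0.49  -0.363] [ 0.541 -0.344]
0.14 19 [ 0.501 -0.359] [ 0.538 -0.343]
0.15 39 [ 0.505 -0.37 ] [ 0.529 -0.337]
0.16 32 [ 0.506 -0.365] [ 0.529 -0.337]
0.17 30 [ 0.515 -0.359] [ 0.527 -0.337]
0.18 33 [ 0.507 -0.382] [ 0.53  -0.323]
0.19 88 [ 0.503 -0.391] [ 0.532 -0.317]
top [[0.487, -0.361, 0.098], [0.51, -0.313, 0.231], [0.572, -0.292, 0.3]]
0.10 23 [ 0.49  -0.361] [ 0.571 -0.295]
0.11 6 [ 0.5   -0.346] [ 0.51  -0.343]
0.12 4 [ 0.503 -0.343] [ 0.51  -0.343]
0.13 7 [ 0.5   -0.349] [ 0.507 -0.344]
0.14 1 [ 0.508 -0.342] [ 0.508 -0.342]
0.15 4 [ 0.507 -0.344] [ 0.51 -0.34]
0.16 1 [ 0.51  -0.336] [ 0.51  -0.336]
0.17 1 [ 0.509 -0.338] [ 0.509 -0.338]
0.18 3 [ 0.503 -0.322] [ 0.512 -0.32 ]
0.19 16 [ 0.502 -0.335] [ 0.509 -0.316]
```

View pics/bar2.png

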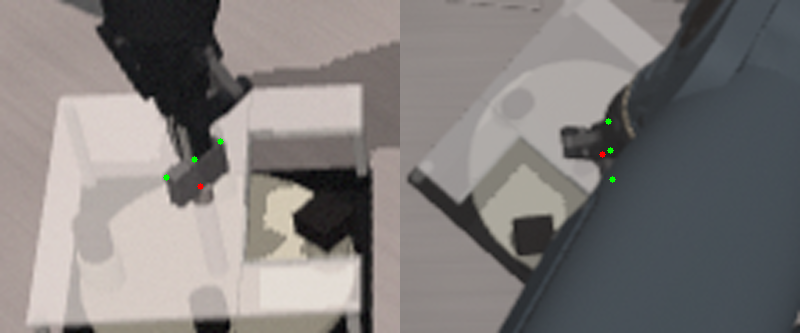

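Run:
```python
from h import *
for z in (.108,.25):
    up(z); s=st()
    d=r.camera("scene"); w,_=cloud("scene"); P=near(w,*H,.05,.14,z+.08)
    for a in np.arange(.14,z+.08,.008):
        Q=P[(P[:,2]>a)&(P[:,2]<a+.008)]
        if len(Q): print("%.3f"%a,len(Q),Q.min(0)[:2].round(3),Q.max(0)[:2].round(3))
P=near(w,*H,.05,.1,.14); print("bar",P.min(0),P.max(0))
cv2.imwrite("pics/tip.png",cv2.resize(d["img"][40:190,130:290,::-1],None,fx=3.5,fy=3.5,interpolation=3))
r.let_go(); print([ (np.round(x["xyz"],3).tolist(),x["p"]) for x in r.place_of("scene","handle")])
```

```text
t56.2 pos [ 0.5163 -0.351   0.108 ] F [ 0.4 -0.4  0.4] gap0.002 grip0 q6 -0.68
0.140 14 [ 0.517 -0.362] [ 0.538 -0.344]
0.148 29 [ 0.509 -0.364] [ 0.528 -0.338]
0.156 32 [ 0.508 -0.37 ] [ 0.529 -0.337]
0.164 27 [ 0.509 -0.357] [ 0.527 -0.337]
0.172 17 [ 0.52 -0.36] [ 0.527 -0.338]
0.180 20 [ 0.518 -0.379] [ 0.53 -0.34]
 t57.0 pos [ 0.5165 -0.3511  0.2504] F [-0.6 -0.3 -0.8] gap-0.001 grip0 q6 -0.68
0.140 5 [ 0.494 -0.358] [ 0.526 -0.346]
0.276 5 [ 0.506 -0.35 ] [ 0.521 -0.345]
0.284 26 [ 0.506 -0.36 ] [ 0.527 -0.339]
0.292 36 [ 0.508 -0.365] [ 0.527 -0.337]
0.300 42 [ 0.507 -0.367] [ 0.527 -0.335]
0.308 36 [ 0.507 -0.365] [ 0.527 -0.336]
0.316 22 [ 0.519 -0.359] [ 0.528 -0.337]
0.324 40 [ 0.505 -0.386] [ 0.531 -0.322]
bar [ 0.46688346 -0.39773462  0.10004471] [ 0.56232151 -0.30201602  0.13982796]
[([0.514, -0.352, 0.122], 0.57), ([0.612, 0.216, -0.0], 0.17)]
```

View pics/tip.png

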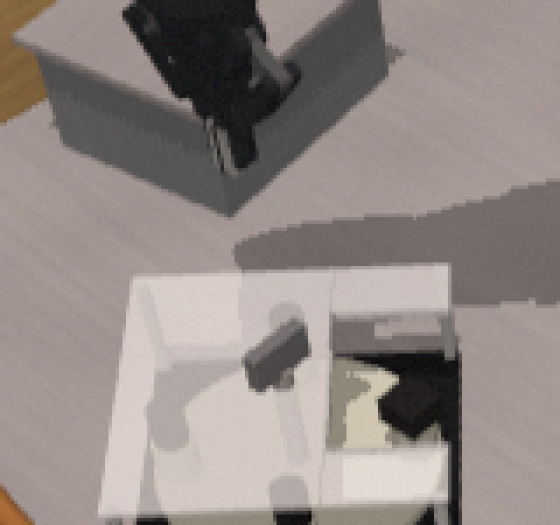

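The real fingertips sit about 30 mm higher than the reported TCP (tips at z 0.280 when it reads 0.250). I'll allow for that and lower in steps while checking force.

```bash
cat >> h.py <<'E'
DZ=.030  # real tip = reported TCP + DZ
def turn(phi,dq,park=True):
    r.move_to([*H,.18],q(phi)); r.move_straight([*H,.10],feed=.2)
    for z in(.09,.080): r.move_straight([*H,z],feed=.06); s=st("down")
    r.gripper_close(40); s=st("bar"); 
    if s["finger_gap"]<.03: up(.2); r.let_go(); raise SystemExit("missed")
    j=np.array(s["q"])
    for k in range(1,4): a=j.copy(); a[5]+=dq*k/3; r.set_joints(a); st("turn")
    r.let_go(); up(.2)
E
python3 - <<'E'
from h import *
turn(np.pi+.087,1.571+.06)
r.move_to([.35,-.45,.3],q(T)); look("3"); st()
E
```

```text
down t59.2 pos [ 0.5164 -0.351   0.0904] F [ 0.4 -1.  -0.3] gap1.000 grip0 q6 -0.68
down t59.5 pos [ 0.5159 -0.3508  0.0794] F [0.5 0.1 0.4] gap1.002 grip0 q6 -0.68
bar t60.1 pos [ 0.5164 -0.3517  0.0802] F [-0.6 -4.3  0.5] gap0.133 grip42 q6 -0.68
turn t60.7 pos [ 0.5164 -0.3519  0.0803] F [-0.4 -2.6 -0. ] gap0.131 grip42 q6 -0.14
turn t61.3 pos [ 0.5164 -0.352   0.0803] F [-0.9 -5.2  0.4] gap0.129 grip42 q6 0.40
turn t61.9 pos [ 0.5162 -0.352   0.0803] F [-1.3 -5.7 -0.1] gap0.137 grip42 q6 0.94
scene rim 114 [-0.00018936 -0.00186417]
scene rim 104 [ 0.00088466 -0.0037455 ]
handle 109 ((0.5161761045455933, -0.3513501286506653), (0.014880778267979622, 0.05252406746149063), 3.9354848861694336)
[([0.455, -0.296, 0.019], 0.69)] [([0.574, -0.29, 0.021], 0.59)]
top rim 57 [0.00038433 0.00152197]
top rim 54 [ 0.00170309 -0.00030872]
handle 105 ((0.5169837474822998, -0.34902405738830566), (0.013086801394820213, 0.05073467269539833), 1.117898941040039)
[([0.457, -0.291, 0.022], 0.61)] [([0.613, 0.209, 0.119], 0.69)]
 t65.1 pos [ 0.3502 -0.4499  0.2999] F [0.  0.4 0. ] gap0.998 grip0 q6 -0.95
```

View pics/top_3.png

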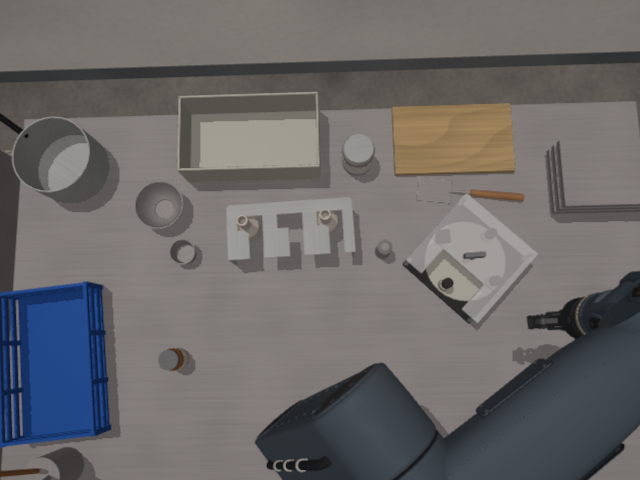

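```bash
cat >> h.py <<'E'
TS=2.379
def stopperpos():
    e=H+.085*np.array([np.cos(2.379),np.sin(2.379)]); o=[]
    for c in("scene","top"):
        P=near(cloud(c)[0],*e,.022,.077,.088); m=cv2.minAreaRect(P[:,:2].astype('f')); o.append(m[0]); print(c,len(P),m,P[:,:2].mean(0))
    p=np.mean(o,0)-[.0003,.0006]; print("stopper",p,"exp",e); return p
def pick(p):
    r.move_to([*p,.16],q(TS)); r.move_straight([*p,.09],feed=.2); st()
    for z in(.06,.04,.027): r.move_straight([*p,z],feed=.1); s=st("down"); assert np.abs(s["ft_force"]).max()<15
    r.gripper_close(30); st("grip"); up(.09,.1); st("lift"); up(.2)
E
python3 - <<'E'
from h import *
p=stopperpos(); pick(p)
r.move_straight([.47,-.1,.26],feed=.3); st("clear")
d=r.camera("scene"); cv2.imwrite("pics/held.png",cv2.resize(d["img"][60:240,200:400,::-1],None,fx=3,fy=3,interpolation=3))
w,_=cloud("scene"); P=near(w,.47,-.1,.03,.2,.32)
for a in np.arange(.24,.32,.006):
    Q=P[(P[:,2]>a)&(P[:,2]<a+.006)]
    if len(Q)>2: print("%.3f"%a,len(Q),Q.min(0)[:2].round(3),Q.max(0)[:2].round(3))
E
```

```text
scene 72 ((0.4546055793762207, -0.2931445837020874), (0.025731952860951424, 0.024430526420474052), 62.617698669433594) [ 0.45588701 -0.29224408]
top 77 ((0.4553731381893158, -0.29056912660598755), (0.025133566930890083, 0.023061400279402733), 2.2593326568603516) [ 0.45529495 -0.29014094]
stopper [ 0.45468936 -0.29245686] exp [ 0.45484097 -0.29228214]
 t66.8 pos [ 0.4548 -0.2933  0.0907] F [-0.  -0.1  0.4] gap1.000 grip0 q6 0.19
down t67.2 pos [ 0.4551 -0.2928  0.0609] F [0.1 0.1 0.9] gap1.001 grip0 q6 0.19
down t67.6 pos [ 0.4547 -0.2924  0.0403] F [ 0.5 -0.3  0.3] gap1.000 grip0 q6 0.19
down t67.9 pos [ 0.4545 -0.2923  0.0271] F [-0.3 -0.   0.3] gap1.000 grip0 q6 0.19
grip t68.4 pos [ 0.4548 -0.2925  0.0273] F [-1.   0.4  4.9] gap0.292 grip29 q6 0.19
lift t69.2 pos [ 0.4545 -0.2924  0.0895] F [-0.2  0.1 -0.4] gap0.293 grip29 q6 0.19
clear t70.6 pos [ 0.4696 -0.1003  0.2589] F [-0.1 -0.3 -0.2] gap0.291 grip30 q6 0.55
0.252 3 [ 0.469 -0.101] [ 0.473 -0.099]
0.258 9 [ 0.468 -0.103] [ 0.475 -0.096]
0.264 9 [ 0.467 -0.107] [ 0.475 -0.096]
0.270 15 [ 0.462 -0.103] [ 0.476 -0.094]
0.282 8 [ 0.473 -0.108] [ 0.481 -0.092]
0.288 4 [ 0.475 -0.107] [ 0.481 -0.083]
0.294 21 [ 0.472 -0.109] [ 0.489 -0.082]
0.300 26 [ 0.472 -0.11 ] [ 0.49 -0.08]
0.306 24 [ 0.475 -0.097] [ 0.492 -0.078]
0.312 24 [ 0.472 -0.098] [ 0.491 -0.079]
0.318 7 [ 0.484 -0.091] [ 0.492 -0.079]
```

View pics/held.png

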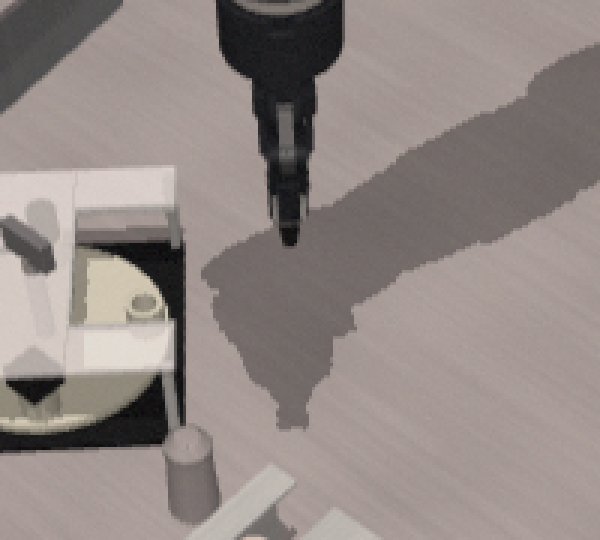

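The stopper is held straight below the fingers (at 290,240), its tip at z≈0.255. I'll put it in bottle A.

```bash
cat >> h.py <<'E'
def place(xy):
    o=[near(cloud(c)[0],*xy,.03,.145,.156)[:,:2].mean(0) for c in("scene","top")]
    p=np.mean(o,0)-[.0003,.0006]; print("bottle",o,p)
    r.move_straight([*p,.26],feed=.3)
    r.move_straight([*p,.17],feed=.2); st("above")
    for z in(.155,.145,.137,.132,.129):
        r.move_straight([*p,z],feed=.05); s=st("low")
        if s["ft_force"][2]>12: break
    r.let_go(); up(.24); return p
def check(p):
    for c in("scene","top"):
        w,_=cloud(c); P=near(w,*p,.025,.172,.2); print(c,"top of stopper",len(P),np.percentile(P[:,2],[5,50,95]) if len(P) else 0,P[:,:2].mean(0)-p if len(P) else 0)
        for n in("stopper0","bottle0"): print(n,[(np.round(x["xyz"],3).tolist(),round(x["p"],2)) for x in r.place_of(c,n)][:4])
E
python3 - <<'E'
from h import *
p=place(rk(.03,-.072)); r.move_to([.4,-.3,.25],q(TS)); check(p); st()
E
```

```text
bottle [array([0.62121957, 0.00704963]), array([0.62246077, 0.01105571])] [0.62154017 0.00845267]
above t72.1 pos [0.6214 0.0078 0.1715] F [ 0.1 -0.3  0.1] gap0.289 grip30 q6 0.78
low t72.6 pos [0.6214 0.0085 0.1548] F [-0.1 -0.3 -0.1] gap0.293 grip30 q6 0.78
low t72.9 pos [0.6212 0.0085 0.1445] F [ 0.4 -0.1  1.4] gap0.289 grip30 q6 0.78
low t73.2 pos [0.6212 0.0084 0.1365] F [ 0.4  0.3 -0.1] gap0.293 grip30 q6 0.78
low t73.5 pos [0.6213 0.0085 0.1317] F [ 0.2  0.2 -0.2] gap0.291 grip30 q6 0.78
low t73.7 pos [0.6214 0.0085 0.1288] F [-0.7 -0.4  0.3] gap0.292 grip30 q6 0.78
scene top of stopper 147 [0.17399869 0.18367068 0.18710689] [0.00128108 0.00081451]
stopper0 [([0.623, 0.006, 0.121], 0.65), ([0.574, -0.289, 0.022], 0.39)]
bottle0 []
top top of stopper 96 [0.17804081 0.18302222 0.18765237] [-0.00042589  0.00232026]
stopper0 []
bottle0 [([0.623, 0.01, 0.0], 0.71), ([0.608, 0.21, 0.001], 0.63), ([0.587, 0.08, 0.001], 0.58)]
 t76.6 pos [ 0.4005 -0.2996  0.2499] F [-0.6  0.3  0.2] gap1.000 grip0 q6 0.12
```

```bash
sed -i 's/^H=.*/H=np.array([.5163,-.3507])/' h.py
python3 - <<'E'
from h import *
turn(np.pi-1.544,1.571)
r.move_to([.35,-.45,.3],q(TS)); look("4"); p=stopperpos(); st()
d=r.camera("top")["img"]; cv2.imwrite("pics/car.png",cv2.resize(d[180:340,390:550,::-1],None,fx=3,fy=3))
E
```

```text
down t78.3 pos [ 0.5164 -0.3507  0.0903] F [0.5 0.6 0.1] gap1.000 grip0 q6 0.95
down t78.6 pos [ 0.5159 -0.3504  0.0794] F [ 0.  -0.4  0.3] gap1.003 grip0 q6 0.95
bar t79.2 pos [ 0.5162 -0.3507  0.0802] F [-1.3  0.4  2.1] gap0.130 grip40 q6 0.95
turn t79.8 pos [ 0.5167 -0.3509  0.0802] F [ 2.5  0.1 -1.8] gap0.132 grip40 q6 1.47
turn t80.4 pos [ 0.5171 -0.3512  0.0802] F [ 5.  -1.6 -3.4] gap0.133 grip40 q6 1.99
turn t80.9 pos [ 0.5173 -0.3518  0.0802] F [ 5.  -3.5 -4.1] gap0.131 grip39 q6 2.52
scene rim 111 [-0.00015858 -0.00177385]
scene rim 63 [0.00682978 0.00245606]
handle 124 ((0.5161070227622986, -0.3527032732963562), (0.05198249593377113, 0.016227228567004204), 1.1304157972335815)
[([0.625, 0.009, 0.12], 0.73), ([0.451, -0.294, 0.026], 0.69)] []
top rim 56 [0.0004415  0.00143757]
top rim 22 [-0.00864181 -0.00110474]
handle 108 ((0.516884982585907, -0.3487572968006134), (0.048989202827215195, 0.013563589192926884), 1.5950270891189575)
[([0.622, 0.007, 0.124], 0.67), ([0.458, -0.293, 0.024], 0.46), ([0.802, -0.079, 0.002], 0.2)] []
scene 74 ((0.455382376909256, -0.29277899861335754), (0.027399033308029175, 0.02268831618130207), 19.671823501586914) [ 0.45606628 -0.29221647]
top 76 ((0.45476147532463074, -0.28971347212791443), (0.022419480606913567, 0.023350674659013748), 44.203975677490234) [ 0.45453699 -0.28983561]
stopper [ 0.45477193 -0.29184624] exp [ 0.45484097 -0.29198214]
 t84.9 pos [ 0.35 -0.45  0.3 ] F [ 0.2 -0.1 -0.3] gap0.999 grip0 q6 -0.15
```

View pics/car.png

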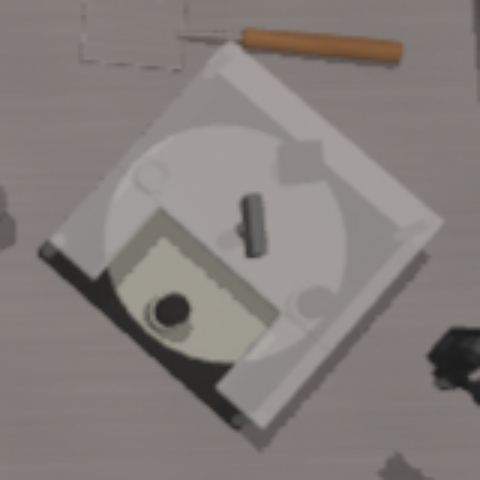

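A round stopper is in the notch (crop 172,310), the square bung is at the back (302,160), and the empty socket is at (150,175).

Run:
```python
from h import *
pick(stopperpos()); up(.26); p=place(rk(.03,.128)); r.move_to([.35,-.3,.28],q(TS)); check(p); check(rk(.03,-.072)); st()
for c in("scene","top"): cv2.imwrite(f"pics/{c}_5.png",r.camera(c)["img"][:,:,::-1])
```

```text
scene 71 ((0.4541812837123871, -0.29308974742889404), (0.026341455057263374, 0.02273300290107727), 2.5305845737457275) [ 0.45513389 -0.29191403]
top 74 ((0.4554044306278229, -0.2897901237010956), (0.02258349023759365, 0.024150067940354347), 16.39017677307129) [ 0.45501101 -0.29008606]
stopper [ 0.45449286 -0.29203994] exp [ 0.45484097 -0.29198214]
 t86.5 pos [ 0.4546 -0.2932  0.0909] F [-1.2 -0.7  0.7] gap0.998 grip0 q6 0.19
down t86.9 pos [ 0.4549 -0.2924  0.0609] F [ 0.6 -0.6 -0.7] gap1.000 grip0 q6 0.19
down t87.3 pos [ 0.4545 -0.292   0.0403] F [0.1 0.6 0.9] gap1.001 grip0 q6 0.19
down t87.5 pos [ 0.4543 -0.2919  0.0271] F [-0.6 -0.3  0.3] gap1.002 grip0 q6 0.19
grip t88.1 pos [ 0.4546 -0.2921  0.0273] F [-0.8  0.5  4.9] gap0.293 grip29 q6 0.19
lift t88.9 pos [ 0.4543 -0.2919  0.0894] F [ 0.7  0.5 -0.9] gap0.288 grip29 q6 0.19
bottle [array([0.61114953, 0.20954029]), array([0.61222388, 0.21286832])] [0.6113867 0.2106043]
above t92.4 pos [0.6117 0.2102 0.1711] F [-0.7  0.4  0.2] gap0.293 grip30 q6 1.09
low t92.8 pos [0.6112 0.2106 0.1549] F [ 0.2 -0.5 -0.4] gap0.288 grip30 q6 1.09
[... 537 characters left out ...]
 100 [0.17666335 0.18196763 0.18699215] [-0.00010043  0.00109239]
stopper0 [([0.612, 0.209, 0.12], 0.63), ([0.621, 0.01, 0.125], 0.55)]
bottle0 [([0.607, 0.211, -0.001], 0.71), ([0.62, 0.008, -0.0], 0.56), ([0.624, 0.009, 0.125], 0.15)]
scene top of stopper 147 [0.17379821 0.18389793 0.18724981] [ 0.00266753 -0.00237057]
stopper0 [([0.625, 0.006, 0.119], 0.75), ([0.608, 0.21, 0.124], 0.47), ([0.612, 0.211, 0.123], 0.46)]
bottle0 []
top top of stopper 99 [0.17668048 0.18261034 0.187007  ] [ 0.00060622 -0.00072036]
stopper0 [([0.621, 0.011, 0.125], 0.53), ([0.614, 0.212, 0.127], 0.42)]
bottle0 [([0.62, 0.008, 0.0], 0.79)]
 t97.8 pos [ 0.35 -0.3   0.28] F [-0.1  0.6 -0.3] gap0.998 grip0 q6 0.05
```

View pics/scene_5.png

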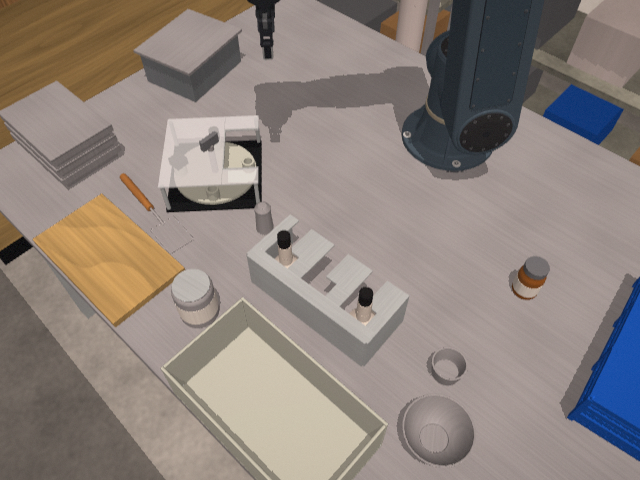

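Both bottles stand stoppered in the rack (scene 285,248 and 364,305). The bystanders are where they were and no third bottle shows, so I'm handing in.

```bash
python3 -c "
from station import r
print(r.hand_in())"
```

```text
the job is handed in; nothing more can be done
None
```

Both bottles present stand at the ends of slots 0 and 2, each closed with a round-headed stopper; the bung and the spare stopper are still in the carousel, and the job is handed in (no verdict was returned).

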